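# Write a shelf tag in the tag writer

### The arm

A 7-joint arm with a two-finger parallel gripper is mounted at the origin on the work surface. World frame = base frame: x ahead of the robot, y to its left, z up, the work surface at z = 0. Lengths are in m, angles in rad, forces in N, time in s.
With the tool pointing down it reaches from about 0.425 to 0.875 m from the base axis. Payload 4.7 kg.
Tool frame: the origin (TCP) lies at the very end of the fingers, on their centre line; the grasp point (between the pads) lies 19 mm behind it; x points along the fingers, y is the direction in which the jaws open and shut, and the axes are right-handed (so a half turn about x gives the same grasp; the last joint's range is limited). The gripper opens to 85 mm and grips with 20 to 120 N. Pads are 22 mm wide; open, the fingers measure 114 mm over their backs; the gripper's body (76 mm by 85 mm) begins 54 mm behind the grasp point. The pads swing forward as they close: fully open they stand 13 mm farther back than shut.
Start: joints at [-1.237, 0.321, -0.07, 1.45, 0.023, 1.371, -0.057], TCP at [0.204, 0.617, 0.231] pointing down, gripper open.
Joint ranges: [-2.86, 2.86], [-0.3, 2.09], [-1.38, 1.24], [0.06, 2.45], [-1.56, 4.7], [0.09, 2.05], [-2.69, 2.69]. Speed limits (rad/s): [2.57, 2.57, 3.14, 3.14, 3.14, 3.14, 3.14].

### API

Orientations are given as a rotation vector (axis times angle).
In Python, from rig import ctrl gives the robot as it stands.
- The arm moves only by the tool send_rows, never from a script. Its arguments are lists of equal length, an entry for each row: "dp": the shift along the tool's x, y, z in m, a list of three; "angular": the turn, a rotation vector about the tool's x, y, z in rad, a list of three; "gripper": the closure, from -1 (fully open) to 1 (shut). In form: {"dp": [[tx, ty, tz], ...], "angular": [[ax, ay, az], ...], "gripper": [gripper, ...]}. A call has 1 to 20 rows; each row shifts and turns the commanded pose from where the row before left it, along the tool's axes as they then stand; what a row does not reach is not made up. A row lasts 1/8 s, in which the tool goes at most 62.5 mm and 10.7 degrees, less where a joint would pass 70% of its speed; a pose out of reach is approached as far as the arm can. A call is refused whole if a number of a shift passes 0.0625 or a number of a turn 0.188, either way. A call with a gripper value outside its range is refused whole. The fingers move at their own pace and stop on an object; "force" is the grip in N (left out, the last holds). Time passes only in rows, so rows that do not move let the fingers close. It gives the time, the measured TCP pose, the force and the opening at its end, in the units of the state.
- ctrl.read_state(): the state, without advancing time (a new reading comes with each control period).
- ctrl.grab_frame(name): name is "scene" or "top" or "wrist"; returns a dict with "image" (400x640x3 uint8, red, green, blue), "K" (3x3 intrinsics, pixels), "rvec" (rotation vector, rad) and "tvec" (3), from world to camera coordinates, as OpenCV has them; the wrist camera has in their place "mount" (4x4, takes a point from camera to tool coordinates, whose origin is the TCP and whose axes are the tool frame's). Camera axes: x right, y down, z forward; pixel columns grow to the right and rows downward; lengths in m; the calibration is good to about 2 mm. A picture is of the moment at which its call begins: read the wrist's pose just before it. There is no depth.
- ctrl.hand_in(): hands the job in, once; it reports no verdict.
Trained networks look in the newest picture that a camera, given by its name, has taken for a name from the list of things; names that differ only in an ending like _2 or _b are one class to them, and where a whole thing is asked for, a point or a joint stands for the part that bears it (a point fixed in the world has none). Each returns a list of dicts, best first, with "conf" (0 to 1); they miss things now and then, are a little off and sometimes report something else, mostly with a low value. They report only what shows in the picture. A call takes as long as a camera call. They do not tell look-alikes from the thing itself.
- ctrl.spot_in(camera, thing): "extent" ([left, top, right, bottom] in pixels, round what is visible of it).
The state is a dict: "time_s": time; "qpos": joint angles; "qd": joint speeds; "joint_efforts": joint torques, N m; "tcp_pos": TCP position; "eef_rot": TCP orientation; "ft_force": force on the tool from outside, world axes, zero at the start; "moment": the same for the moment, N m; "grip_width": finger opening in m.
Only numpy, scipy, OpenCV 4.12 (cv2) and the standard library are available. Lean on these libraries where they do the work, as an engineer would, in place of code of your own. Each camera call takes 0.05 s, during which the arm holds its last target. There are 200 camera calls.

### The job

Write the green electronic shelf tag: slide it, without forcing it, into the rails of the tag writer, white stripe first, just until the catch clicks and holds it (the contacts behind it are sprung and must not be crushed), then let go and leave it there for at least a second while it is written. Then press the yellow release pad so that it springs loose, slide it out of the rails and set it down upright in the white tray; leave the other things on the counter where they are.

Things in the scene. Friction and masses are not known exactly. Their poses are not given: they have to be found in the camera images.
- writer: Tag writer, fixed; grey base 265 x 215 mm, flat top (deck) at z = 40 mm, spans x -150 to 115, y -45 to 170. Origin on the counter below the middle of the tag bay; +x is the way a tag slides in, z up. Black housing, top z = 95, at y 65 to 170. Every position given below is in this frame, in mm.
- bay_home (a point): Writer (0, 0, 40): nominal place of a latched tag's origin, on the deck. The black latch unit behind the bay (catch, pad, plunger) is clamped up to 14 mm either way along x from nominal, which is not measured, so the true latched place is there too. Two aluminium rails, x -55 to 45: inner walls y +-26; lips from y +-19.5 outward, z 50 to 54, over the tag's flanges.
- bay_mouth (a point): Writer (-105, 0, 40): on the free deck before the rails. A tag with its origin here or further to -x is clear of the lips and can be set down or lifted. From x -85 to -55 flared cheeks, 10 high, without lips, narrow from y +-37 to the rails' +-26.
- pad_nominal (a point): Writer (70, 0, 80): nominal centre of the top of the yellow release pad, 32 x 32 mm, on the latch unit; the real pad is up to 14 mm either way along x, always 70 mm beyond the origin of a latched tag.
- release (a joint): Catch and yellow pad, one piece, moving straight down, m: 0 up (catching), 0.010 at most. From 0.006 on the tag is let go. Spring 1.3 N at the top, 3.8 N at the bottom, plus a few N of rubbing while a tag is latched. It springs up when let go. Its sloped tooth stands 5 mm above the deck; a tag sliding in rides over it, then it clicks up behind the tag's nose.
- plunger (a joint): Brass plunger in the latch unit, moving +x, m: 0 out, 0.018 at the click. Pushes back with 3 N at 0, 5.3 N at 0.018: an unlatched tag is driven out up to 18 mm. From 0.0195 stiff contact buffers add 7 N per mm. Felt at the tool: 4 to 10 N along the rails, and up to as much upward, until the click, then steeply more (16 N in all at 0.0205 to 0.0215). Beyond 0.0228 the contacts are crushed.
- tag: Electronic shelf tag, about 200 g, green with a black display on top; stands upright on the counter. Origin at the centre of its underside, +x towards its nose (the end slid in first, with a white stripe across the top), z up. Slippery foot with side flanges 76 x 50 x 8 mm; on it a body 68 (x) x 34 (y) mm, from z = 8 to 46, to be gripped across its 34 mm width above the rails.
- tray: White open tray, fixed, 140 (x) x 105 (y) x 18 mm high, walls and floor 4 mm. Origin at the centre of its underside, z up.
- label_roll: Roll of blank labels standing on the counter, 68 mm across, 45 mm high, origin at the centre of its underside. To be left alone.
- pen_pot: Blue pot with three pens, 72 mm across, 150 mm high, origin at the centre of its underside. To be left alone.
- sample_book: Stack of coloured sample cards, 60 x 150 x 25 mm, origin at the centre of its underside. To be left alone.
Mind the look-alikes: they are no part of the job. What is shaped like the tag but purple or turquoise is not meant.

How it is judged:
On the way, in this order (a step that is already met when the one before it is completed fails the run):
1. the tag sits in the rails held by the catch, let go, for most of a second (value of joint plunger between 0.0155 and 0.0205 m and value of joint release below 0.002 m and x of tag in the frame of writer between -0.022 and 0.022 m and y of tag in the frame of writer between -0.004 and 0.004 m and angle between the x axis of tag and the x axis of writer, either way round below 0.08 rad and contact force between the fingers and tag below 0.1 N), for 0.8 s.
2. the catch is released and the tag has sprung back off it (value of joint plunger below 0.01 m), for 0.1 s.
At the end, for the whole second after the job is handed in: The tag lies upright (within 0.15 rad) on the floor of the tray, at rest and released; the writer's catch is up again (within 2 mm) (x of tag in the frame of tray between -0.065 and 0.065 m and y of tag in the frame of tray between -0.048 and 0.048 m and z of tag in the frame of tray below 0.01 m and angle between tag's own z axis and vertical below 0.15 rad and value of joint release below 0.002 m and linear speed of tag below 0.02 m/s); the robot touches nothing.
It fails at once if the sprung contacts are crushed: the plunger is driven in beyond 22.8 mm (about 28 N) (value of joint plunger above 0.0228 m).
It fails at once if the tag is forced against the writer's rails or deck with more than 80 N (contact force between tag and writer above 80 N).
It fails at once if another thing on the counter is moved by more than 30 mm (distance of any of label_roll, pen_pot, sample_book from where it was at the start of the episode above 0.03 m).
It also fails if it takes over 61 s, if anything falls off the work surface, if the arm or the gripper's body presses on something with over 40 N, if the wrist force passes 120 N, or if a joint passes its speed limit or range.

## Working session

There is one attempt and no reset: what is moved stays moved. The work goes in short steps, Python scripts to look and compute and a tool call to move; the robot and the scene stay as the last step left them, time stands still between calls to the robot, and variables do not carry over. Pictures are saved under pics/ and viewed, about 8 in all and at most 12, crops included, and the job is handed in when it is done.

Besides the shell and the picture viewer there is one more tool, called after "Call:" as name(argument=value, ...) on one line, values as JSON. send_rows: Moves the arm, as the interface text tells. Its arguments: {"type":"object","properties":{"dp":{"type":"array"},"angular":{"type":"array"},"gripper":{"type":"array"},"force":{"type":"number"}},"required":["dp","angular","gripper"]}

```bash
mkdir -p pics; ls
python3 - <<'E'
from rig import ctrl
import cv2, json
for c in ["scene","top"]:
    f=ctrl.grab_frame(c); cv2.imwrite(f"pics/{c}0.png",f["image"][:,:,::-1])
    print(c,f["K"].tolist(),f["rvec"],f["tvec"])
    for t in ["tag","writer","tray","pad_nominal","label_roll","pen_pot","sample_book"]:
        print(t,[(d["conf"],[round(x) for x in d["extent"]]) for d in ctrl.spot_in(c,t)][:4])
s=ctrl.read_state();print(s)
E
```

```text
pics
scene [[476.9026353281872, 0.0, 330.86791883605815], [0.0, 476.9026353281872, 206.6878181139304], [0.0, 0.0, 1.0]] [ 0.95247106  2.28573074 -1.2744446 ] [ 0.33971607 -0.12291408  1.68430526]
tag [(0.78, [286, 183, 314, 206]), (0.56, [290, 162, 312, 184])]
writer [(0.66, [266, 212, 394, 296])]
tray [(0.85, [220, 196, 277, 237]), (0.68, [414, 279, 482, 335])]
pad_nominal [(0.64, [272, 209, 388, 297])]
label_roll [(0.92, [214, 171, 239, 195])]
pen_pot [(0.69, [245, 141, 269, 187])]
sample_book [(0.84, [415, 281, 484, 334]), (0.53, [270, 210, 391, 296])]
top [[430.35558993965884, 0.0, 325.79256696163174], [0.0, 430.35558993965884, 203.8190427942463], [0.0, 0.0, 1.0]] [ 2.22301922 -2.18423821  0.09004914] [-0.00754395  0.50690899  1.25703567]
tag [(0.8, [342, 240, 367, 270]), (0.63, [440, 209, 482, 240]), (0.61, [405, 245, 432, 279]), (0.58, [378, 215, 402, 246])]
writer [(0.86, [256, 133, 337, 232]), (0.41, [450, 178, 478, 198])]
tray [(0.73, [381, 145, 419, 196])]
pad_nominal [(0.96, [252, 134, 340, 230])]
label_roll [(0.78, [450, 178, 476, 201])]
pen_pot [(0.85, [442, 213, 481, 238]), (0.44, [153, 183, 204, 208])]
sample_book [(0.97, [154, 182, 203, 207])]
{'time_s': 0.8, 'qpos': array([-1.23688157,  0.32095112, -0.07008995,  1.45049636,  0.02260645,
        1.37079634, -0.0569108 ]), 'qd': array([-0.00096547, -0.00072387, -0.00040387, -0.00054805,  0.00041242,
        0.00109451,  0.00099777]), 'joint_efforts': array([ 3.93464488e-04, -4.93335521e+01, -3.81245613e-01, -3.14563322e+01,
        1.34163152e-02,  1.05979409e-03, -7.21725485e-06]), 'tcp_pos': array([0.20439265, 0.61705251, 0.23138205]), 'eef_rot': array([ 0.25108557,  1.55610995, -0.25088624]), 'ft_force': array([-0.76194543,  1.58920591,  0.01814065]), 'moment': array([-0.01221345,  0.02677671,  0.037547  ]), 'grip_width': 0.08553544176968983}
```

View pics/top0.png

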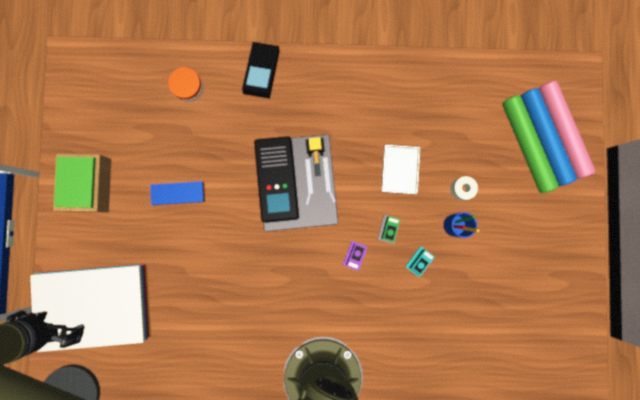

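View pics/scene0.png

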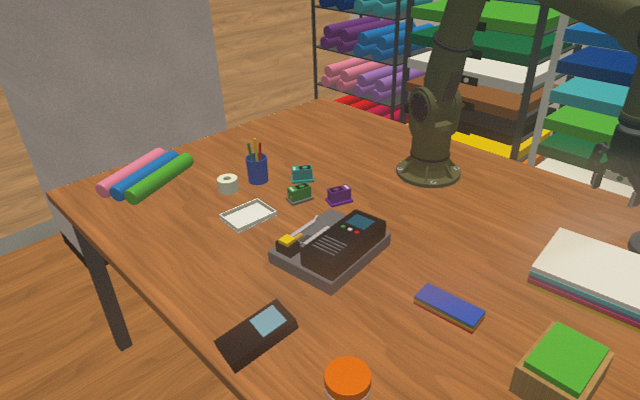

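```bash
cat > h.py <<'E'
from rig import ctrl
import cv2, numpy as np
from scipy.spatial.transform import Rotation as R
def cam(f, pose=None):
    """camera->world R, origin"""
    if "mount" in f:
        M=np.array(f["mount"]); Rt=R.from_rotvec(pose["eef_rot"]).as_matrix()
        return Rt@M[:3,:3], Rt@M[:3,3]+pose["tcp_pos"], np.array(f["K"])
    Rc=R.from_rotvec(np.ravel(f["rvec"])).as_matrix()
    return Rc.T, -Rc.T@np.ravel(f["tvec"]), np.array(f["K"])
def p2w(c,uv,z):
    Rm,o,K=c; d=Rm@np.linalg.solve(K,[uv[0],uv[1],1.]); return o+d*(z-o[2])/d[2]
def w2p(c,p):
    Rm,o,K=c; q=K@(Rm.T@(np.asarray(p,float)-o)); return q[:2]/q[2]
def blob(img,lo,hi,roi=None):
    h=cv2.cvtColor(img,cv2.COLOR_RGB2HSV); m=cv2.inRange(h,np.array(lo),np.array(hi))
    if roi: k=np.zeros_like(m); l,t,r,b=roi; k[t:b,l:r]=255; m&=k
    n,lab,st,ce=cv2.connectedComponentsWithStats(m)
    i=1+np.argmax(st[1:,4]); ys,xs=np.where(lab==i)
    return m,lab==i,np.c_[xs,ys].astype(np.float32)
def rect(c,pts,z):
    w=np.array([p2w(c,p,z)[:2] for p in pts]); (cx,cy),s,a=cv2.minAreaRect((w*1000).astype(np.float32))
    b=cv2.boxPoints(((cx,cy),s,a)); e=[b[1]-b[0],b[2]-b[1]]; e=max(e,key=np.linalg.norm)
    return (round(cx,1),round(cy,1)),np.round(s,1),round(np.degrees(np.arctan2(e[1],e[0])),1)
E
python3 - <<'E'
from h import *
f=ctrl.grab_frame("top"); c=cam(f); im=f["image"]
print("cam",c[1])
for n,lo,hi,roi,z in [("tag",(40,70,40),(85,255,255),(370,205,408,250),.02),("tray",(0,0,170),(180,60,255),(372,135,430,205),.018),("yellow",(20,140,140),(32,255,255),(300,130,335,165),.08),("deck",(0,0,60),(180,50,180),(300,120,345,240),.04)]:
    m,b,p=blob(im,lo,hi,roi); print(n,len(p),p.min(0),p.max(0),rect(c,p,z))
cv2.imwrite("pics/c1.png",cv2.resize(im[120:285,240:440,::-1],None,fx=3.6,fy=3.6,interpolation=cv2.INTER_CUBIC))
E
```

```text
cam [0.43342013 0.03128197 1.28386944]
tag 236 [382. 217.] [399. 241.] ((437.1, -189.9), array([38.3, 69.2]), np.float32(-14.8))
tray 1701 [382. 145.] [419. 193.] ((614.3, -219.0), array([108.1, 141.1]), np.float32(-2.9))
yellow 143 [308. 138.] [321. 149.] ((673.2, 37.7), array([31.4, 36.6]), np.float32(-88.7))
deck 2108 [300. 135.] [337. 227.] ((572.8, 35.4), array([261.3, 107.9]), np.float32(6.1))
```

View pics/c1.png

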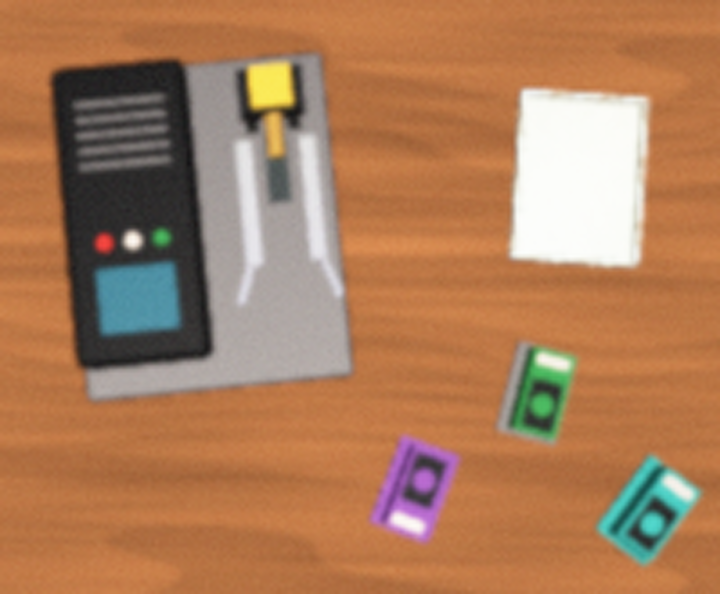

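```bash
cat >> h.py <<'E'
def goal(pos,yaw,n,lead=0):
    """rows to bring tool to pos, pointing down, tool z along world yaw (deg) (or opposite)"""
    s=ctrl.read_state(); Rt=R.from_rotvec(s["eef_rot"]).as_matrix(); best=None
    for a in (yaw,yaw+180):
        z=np.array([np.cos(np.radians(a)),np.sin(np.radians(a)),0]); x=np.array([0,0,-1.]); y=np.cross(z,x)
        G=np.c_[x,y,z]; rv=R.from_matrix(Rt.T@G).as_rotvec()
        if best is None or np.linalg.norm(rv)<np.linalg.norm(best): best=rv
    print("tcp",np.round(s["tcp_pos"],4),"F",np.round(s["ft_force"],1),"w",round(s["grip_width"],4),"t",s["time_s"])
    d=(np.array(pos)-s["tcp_pos"])/n; ang=best/n
    print("world step",np.round(d,4),"ang/row",np.round(ang,4))
    out=[]
    for i in range(n):
        Ri=Rt@R.from_rotvec(ang*i).as_matrix(); out.append(np.round(Ri.T@d,4).tolist())
    print(out)
E
python3 - <<'E'
from h import *
s=ctrl.read_state(); print(R.from_rotvec(s["eef_rot"]).as_matrix().round(3))
f=ctrl.grab_frame("wrist"); print(f["mount"],f["K"])
goal([.50,.04,.33],5,12)
E
```

```text
[[ 0.     0.314  0.949]
 [ 0.     0.949 -0.314]
 [-1.     0.     0.   ]]
[[-3.55093392e-05 -2.90290786e-01  9.56938482e-01 -1.42979465e-01]
 [ 9.99999789e-01  6.10539145e-04  2.22316506e-04  7.09710115e-04]
 [-6.48784836e-04  9.56938288e-01  2.90290703e-01 -7.48051889e-02]
 [ 0.00000000e+00  0.00000000e+00  0.00000000e+00  1.00000000e+00]] [[283.22606076   0.         321.56163862]
 [  0.         283.22606076 200.36778994]
 [  0.           0.           1.        ]]
tcp [0.2044 0.6171 0.2314] F [-0.5  0.1 -0. ] w 0.0855 t 0.9
world step [ 0.0246 -0.0481  0.0082] ang/row [-0.0339  0.     -0.    ]
[[-0.0082, -0.0379, 0.0385], [-0.0082, -0.0392, 0.0372], [-0.0082, -0.0404, 0.0358], [-0.0082, -0.0416, 0.0345], [-0.0082, -0.0428, 0.033], [-0.0082, -0.0439, 0.0316], [-0.0082, -0.0449, 0.03], [-0.0082, -0.0459, 0.0285], [-0.0082, -0.0468, 0.0269], [-0.0082, -0.0477, 0.0253], [-0.0082, -0.0486, 0.0237], [-0.0082, -0.0493, 0.022]]
```

Call:
send_rows(dp=[[0,-0.038,0.0385],[0,-0.039,0.037],[0,-0.0405,0.036],[0,-0.0415,0.0345],[0,-0.043,0.033],[0,-0.044,0.0315],[0,-0.045,0.03],[0,-0.046,0.0285],[0,-0.047,0.027],[0,-0.0475,0.0255],[0,-0.0485,0.0235],[0,-0.0495,0.022],[0,0,0],[0,0,0]], angular=[[-0.034,0,0],[-0.034,0,0],[-0.034,0,0],[-0.034,0,0],[-0.034,0,0],[-0.034,0,0],[-0.034,0,0],[-0.034,0,0],[-0.034,0,0],[-0.034,0,0],[-0.034,0,0],[-0.034,0,0],[0,0,0],[0,0,0]], gripper=[-1,-1,-1,-1,-1,-1,-1,-1,-1,-1,-1,-1,-1,-1], force=40)

```text
time_s: 2.65
tcp_pos: [0.4999, 0.0402, 0.2313]
eef_rot: [-0.069, 1.57, 0.07]
ft_force: [-0.7, -0.0, -0.2]
grip_width: 0.0851
```

Run:
```python
from h import *
import pickle
s=ctrl.read_state(); f=ctrl.grab_frame("wrist"); c=cam(f,s); im=f["image"]
pickle.dump((s,f),open("w1.pkl","wb"))
print(s["tcp_pos"],s["time_s"],c[1])
cv2.imwrite("pics/w1.png",im[:,:,::-1])
for n,lo,hi,z in [("yellow",(20,140,120),(32,255,255),.08)]:
    m,b,p=blob(im,lo,hi); print(n,len(p),p.min(0),p.max(0),rect(c,p,z))
goal([.40,-.19,.23],-14.8,6)
```

```text
[0.49991361 0.04020092 0.23130719] 2.65 [0.42567296 0.0344427  0.37429534]
yellow 724 [292. 305.] [319. 332.] ((669.5, 36.5), array([40.2, 33.4]), np.float32(5.0))
tcp [0.4997 0.0409 0.2313] F [0.6 0.6 0.4] w 0.0853 t 2.7
world step [-0.0166 -0.0385 -0.0002] ang/row [ 0.058  -0.     -0.0001]
[[0.0002, -0.0368, -0.02], [0.0002, -0.0379, -0.0178], [0.0002, -0.0389, -0.0156], [0.0002, -0.0398, -0.0133], [0.0002, -0.0405, -0.011], [0.0002, -0.041, -0.0086]]
```

View pics/w1.png

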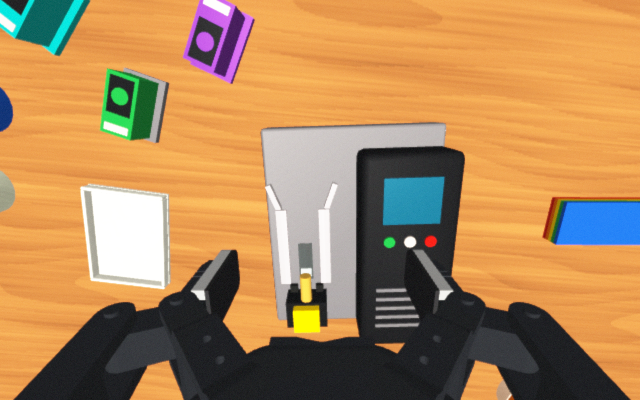

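Run:
```python
from h import *
import pickle
from scipy.optimize import least_squares
s,f=pickle.load(open("w1.pkl","rb")); c=cam(f,s); im=f["image"]
S=cv2.cvtColor(im,cv2.COLOR_RGB2HSV)[:,:,1].astype(float)
def cross(v,th): # first crossing from high to low
    i=np.where((v[:-1]>th)&(v[1:]<=th))[0]
    if len(i)==0: return None
    i=i[0]; return i+(v[i]-th)/(v[i]-v[i+1])+0.0
near=[(u,100+cross(S[100:150,u],70)) for u in range(275,436,4)]
left=[(245+cross(S[v,245:300],70),v) for v in range(140,305,4)]
right=[]
for v in range(135,146,2):
    x=cross(S[v,470:430:-1],70)
    if x: right.append((470-x,v))
W=lambda P,z:np.array([p2w(c,p,z)[:2] for p in P])
n,l,r=W(near,.04),W(left,.04),W(right,.04)
def res(q,):
    x,y,a=q; ca,sa=np.cos(a),np.sin(a)
    T=lambda P:((P[:,0]-x)*ca+(P[:,1]-y)*sa, -(P[:,0]-x)*sa+(P[:,1]-y)*ca)
    return np.r_[T(n)[0]+.15,T(l)[1]+.045]
o=least_squares(res,[.57,.03,.1],loss="soft_l1",f_scale=.001); x,y,a=o.x
print("writer",x,y,np.degrees(a),"rms mm",1e3*np.sqrt(np.mean(o.fun**2)))
ca,sa=np.cos(a),np.sin(a)
w=lambda p:[x+ca*p[0]-sa*p[1],y+sa*p[0]+ca*p[1],p[2]]
inv=lambda P:((P[0]-x)*ca+(P[1]-y)*sa, -(P[0]-x)*sa+(P[1]-y)*ca)
print("right edge y (170?)",[round(1e3*inv(q)[1],1) for q in r])
m,b,p=blob(im,(20,140,120),(32,255,255)); q=np.array([inv(t) for t in W(p,.08)])*1e3
print("yellow in writer",q.min(0),q.max(0))
ov=im[:,:,::-1].copy()
for P,col in [([(-.15,-.045,.04),(-.15,.17,.04),(.115,.17,.04),(.115,-.045,.04)],(0,0,255)),([(-.055,-.0195,.054),(.045,-.0195,.054)],(255,0,0)),([(-.055,.0195,.054),(.045,.0195,.054)],(255,0,0)),([(.054,-.016,.08),(.054,.016,.08),(.086,.016,.08),(.086,-.016,.08)],(0,255,0))]:
    cv2.polylines(ov,[np.round(np.array([w2p(c,w(t)) for t in P])*4).astype(int).reshape(-1,1,2)],False,col,1,cv2.LINE_AA,2)
cv2.imwrite("pics/w1o.png",cv2.resize(ov[115:345,240:470],None,fx=2.6,fy=2.6,interpolation=cv2.INTER_CUBIC))
for n_,p_ in [("mouth",(-.12,0,.04)),("home",(0,0,.04)),("pad",(.07,0,.08))]: print(n_,np.round(w(p_),4))
```

```text
writer 0.5899327557589357 0.028714733052134105 6.84832421227437 rms mm 0.16042150648663184
right edge y (170?) [np.float64(166.6), np.float64(166.7), np.float64(166.9), np.float64(166.7), np.float64(166.7), np.float64(166.6)]
yellow in writer [ 60.21627073 -18.22856159] [100.51287314  15.32557451]
mouth [0.4708 0.0144 0.04  ]
home [0.5899 0.0287 0.04  ]
pad [0.6594 0.0371 0.08  ]
```

View pics/w1o.png

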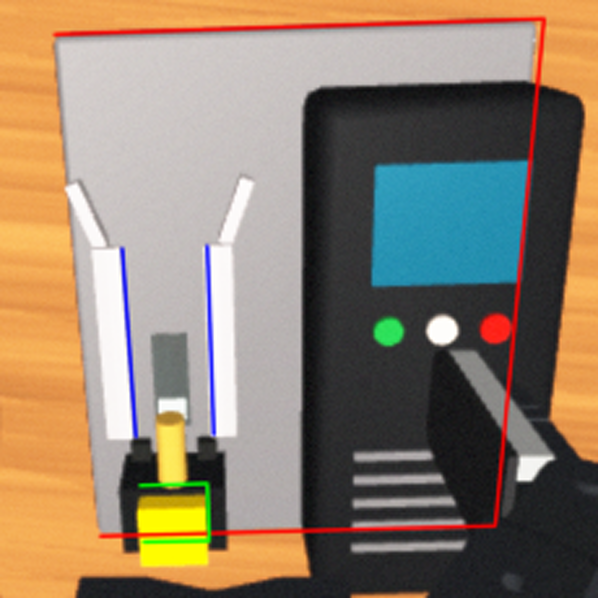

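Call:
send_rows(dp=[[0,-0.037,-0.02],[0,-0.038,-0.018],[0,-0.039,-0.0155],[0,-0.04,-0.0135],[0,-0.0405,-0.011],[0,-0.041,-0.0085],[0,0,0],[0,0,0]], angular=[[0.058,0,0],[0.058,0,0],[0.058,0,0],[0.058,0,0],[0.058,0,0],[0.058,0,0],[0,0,0],[0,0,0]], gripper=[-1,-1,-1,-1,-1,-1,-1,-1])

```text
time_s: 3.7
tcp_pos: [0.4, -0.1909, 0.2314]
eef_rot: [0.204, 1.561, -0.202]
ft_force: [0.1, 1.0, -0.2]
grip_width: 0.0855
```

Run:
```python
from h import *
import pickle
s=ctrl.read_state(); f=ctrl.grab_frame("wrist"); c=cam(f,s); im=f["image"]
pickle.dump((s,f),open("w2.pkl","wb"))
print(s["tcp_pos"],s["time_s"])
cv2.imwrite("pics/w2.png",im[:,:,::-1])
print(w2p(c,[.437,-.19,.03]))
```

```text
[ 0.40001705 -0.19092762  0.23136746] 3.7
[328.86206645 204.67440371]
```

View pics/w2.png

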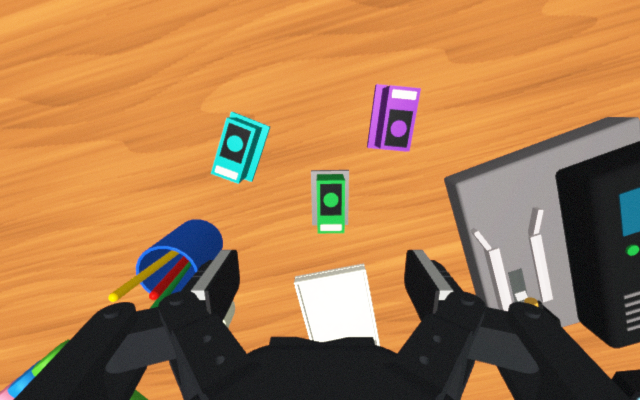

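Run:
```python
from h import *
import pickle
s,f=pickle.load(open("w2.pkl","rb")); c=cam(f,s); im=f["image"]
h=cv2.cvtColor(im,cv2.COLOR_RGB2HSV)
for v in (176,184,200,222,230): print(v,[(u,*map(int,h[v,u])) for u in list(range(308,322))+list(range(342,352))])
print([(v,*map(int,h[v,332])) for v in list(range(168,186))+list(range(220,238))])
for uv in [(317,181),(346,180.5),(318,233.5),(345,233)]: print(uv,p2w(c,uv,.046).round(4))
for uv in [(311,171),(311.5,227)]: print(uv,p2w(c,uv,.008).round(4))
```

```text
176 [(308, 14, 174, 227), (309, 14, 177, 226), (310, 14, 157, 223), (311, 9, 31, 197), (312, 9, 9, 189), (313, 4, 11, 194), (314, 9, 9, 191), (315, 17, 10, 187), (316, 58, 21, 160), (317, 66, 130, 116), (318, 67, 196, 104), (319, 67, 203, 102), (320, 66, 191, 108), (321, 67, 205, 102), (342, 66, 184, 108), (343, 66, 103, 129), (344, 30, 10, 174), (345, 4, 11, 190), (346, 9, 10, 187), (347, 13, 10, 187), (348, 6, 27, 196), (349, 14, 142, 233), (350, 15, 169, 235), (351, 16, 174, 236)]
184 [(308, 15, 172, 231), (309, 15, 174, 230), (310, 14, 158, 232), (311, 13, 70, 208), (312, 8, 16, 188), (313, 9, 13, 190), (314, 4, 9, 188), (315, 36, 7, 186), (316, 66, 91, 201), (317, 67, 177, 216), (318, 67, 194, 221), (319, 68, 193, 210), (320, 66, 156, 118), (321, 66, 114, 83), (342, 67, 191, 207), (343, 67, 194, 222), (344, 66, 169, 214), (345, 57, 28, 189), (346, 9, 10, 184), (347, 9, 14, 185), (348, 13, 63, 201), (349, 14, 153, 228), (350, 14, 173, 229), (351, 14, 176, 229)]
200 [(308, 14, 174, 221), (309, 14, 174, 224), (310, 14, 162, 223), (311, 13, 101, 207), (312, 11, 24, 182), (313, 8, 11
[... 1635 characters left out ...]
3, 180), (181, 67, 196, 215), (182, 67, 192, 214), (183, 67, 184, 161), (184, 62, 67, 69), (185, 70, 15, 51), (220, 67, 204, 211), (221, 67, 202, 212), (222, 67, 203, 212), (223, 66, 170, 218), (224, 58, 58, 236), (225, 26, 7, 252), (226, 24, 5, 253), (227, 20, 6, 253), (228, 20, 6, 253), (229, 23, 8, 252), (230, 46, 28, 244), (231, 64, 148, 217), (232, 60, 153, 209), (233, 33, 141, 184), (234, 16, 165, 237), (235, 16, 169, 239), (236, 15, 168, 239), (237, 16, 170, 238)]
(317, 181) [ 0.3997 -0.1954  0.046 ]
(346, 180.5) [ 0.408 -0.162  0.046]
(318, 233.5) [ 0.4653 -0.2118  0.046 ]
(345, 233) [ 0.4733 -0.1788  0.046 ]
(311, 171) [ 0.3931 -0.2023  0.008 ]
(311.5, 227) [ 0.4694 -0.2227  0.008 ]
```

Call:
send_rows(dp=[[0.05,0.003,0.0085],[0.05,0.003,0.0085],[0.05,0.003,0.0085],[0.045,0.0025,0.0085],[0.018,0,0],[0,0,0],[0,0,0],[0,0,0],[0,0,0],[0,0,0],[0,0,0]], angular=[[0,0,0],[0,0,0],[0,0,0],[0,0,0],[0,0,0],[0,0,0],[0,0,0],[0,0,0],[0,0,0],[0,0,0],[0,0,0]], gripper=[-1,-1,-1,-1,-1,-1,1,1,1,1,1], force=40)

```text
time_s: 5.12
tcp_pos: [0.4367, -0.1893, 0.0194]
eef_rot: [0.204, 1.559, -0.203]
ft_force: [-0.3, 0.2, 6.4]
grip_width: 0.0336
```

Run:
```python
from h import *
goal([.470,.015,.110],6.2,7)
```

```text
tcp [ 0.4367 -0.1893  0.0194] F [-0.3  0.2  6.4] w 0.0336 t 5.125
world step [0.0048 0.0292 0.0129] ang/row [-0.0526  0.0003 -0.0001]
[[-0.0129, 0.0294, -0.0029], [-0.0129, 0.0296, -0.0013], [-0.0129, 0.0296, 0.0002], [-0.0129, 0.0295, 0.0018], [-0.0129, 0.0294, 0.0033], [-0.0129, 0.0292, 0.0049], [-0.0129, 0.0289, 0.0064]]
```

Call:
send_rows(dp=[[-0.03,0,0],[-0.06,0,0],[-0.001,0.0295,-0.003],[0,0.0295,-0.0015],[0,0.0295,0],[0,0.0295,0.002],[0,0.0295,0.0035],[0,0.029,0.005],[0,0.029,0.0065],[0,0,0],[0,0,0]], angular=[[0,0,0],[0,0,0],[-0.053,0,0],[-0.053,0,0],[-0.053,0,0],[-0.053,0,0],[-0.052,0,0],[-0.052,0,0],[-0.052,0,0],[0,0,0],[0,0,0]], gripper=[1,1,1,1,1,1,1,1,1,1,1])

```text
time_s: 6.5
tcp_pos: [0.4691, 0.015, 0.1092]
eef_rot: [-0.086, 1.569, 0.085]
ft_force: [-0.8, -0.7, -2.6]
grip_width: 0.0335
```

Run:
```python
from h import *
import pickle
s=ctrl.read_state(); f=ctrl.grab_frame("wrist"); c=cam(f,s); im=f["image"]
pickle.dump((s,f),open("w3.pkl","wb"))
W0=np.array([.59,.028]); a=np.radians(6.2); ex=np.array([np.cos(a),np.sin(a)]); ey=np.array([-ex[1],ex[0]])
w=lambda x,y,z:[*(W0+ex*x+ey*y),z]
print(s["tcp_pos"],s["ft_force"],s["grip_width"]); d=s["tcp_pos"][:2]-W0; print("tcp in writer",d@ex,d@ey, "tool z yaw",np.degrees(np.arctan2(*R.from_rotvec(s["eef_rot"]).as_matrix()[[1,0],2])))
ov=im[:,:,::-1].copy()
for P in [[(-.055,-.0195,.054),(.045,-.0195,.054)],[(-.055,.0195,.054),(.045,.0195,.054)],[(.067,-.016,.08),(.067,.016,.08),(.099,.016,.08),(.099,-.016,.08),(.067,-.016,.08)]]:
    cv2.polylines(ov,[np.round(np.array([w2p(c,w(*t)) for t in P])*4).astype(int).reshape(-1,1,2)],False,(255,0,0),1,cv2.LINE_AA,2)
cv2.imwrite("pics/w3.png",cv2.resize(ov[100:400,180:480],None,fx=2,fy=2,interpolation=cv2.INTER_CUBIC))
```

```text
[0.46910597 0.0150209  0.10919649] [-0.80764513 -0.69923582 -2.61144035] 0.03346732168441135
tcp in writer -0.12158865063298614 0.00015328786380720827 tool z yaw 6.232864412395412
```

View pics/w3.png

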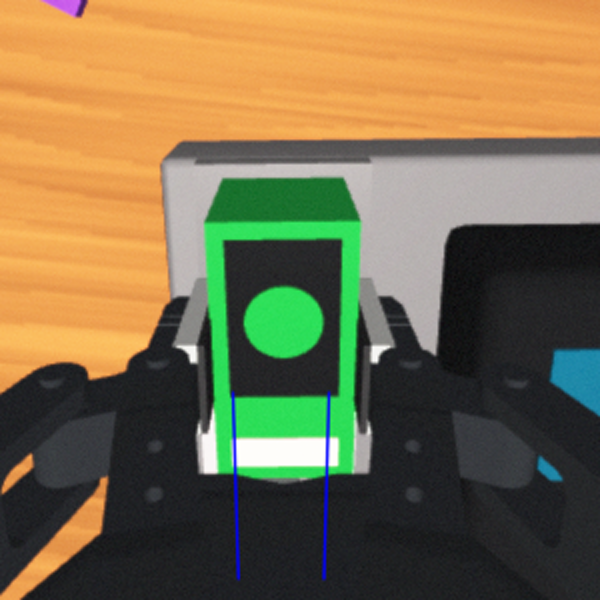

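Call:
send_rows(dp=[[0.025,0,0.003],[0.02,0,0.002],[0.002,0,0],[0.002,0,0],[0,0,0]], angular=[[0,0,0],[0,0,0],[0,0,0],[0,0,0],[0,0,0]], gripper=[1,1,1,1,1])

```text
time_s: 7.18
tcp_pos: [0.4746, 0.0155, 0.061]
eef_rot: [-0.084, 1.568, 0.085]
ft_force: [0.7, -0.8, -2.6]
grip_width: 0.0335
```

Call:
send_rows(dp=[[0.001,0,0],[0.001,0,0],[0,0,0]], angular=[[0,0,0],[0,0,0],[0,0,0]], gripper=[1,1,1])

```text
time_s: 7.55
tcp_pos: [0.4746, 0.0158, 0.0594]
eef_rot: [-0.084, 1.568, 0.086]
ft_force: [-2.3, 0.6, 5.2]
grip_width: 0.0335
```

Call:
send_rows(dp=[[-0.0007,0,0.004],[0,0,0.006],[0,0,0.006],[0,0,0.006],[0,0,0.005],[0,0,0.004],[0,0,0]], angular=[[0,0,0],[0,0,0],[0,0,0],[0,0,0],[0,0,0],[0,0,0],[0,0,0]], gripper=[1,1,1,1,1,1,1])

```text
time_s: 8.43
tcp_pos: [0.506, 0.0174, 0.0594]
eef_rot: [-0.085, 1.568, 0.083]
ft_force: [-0.5, -3.8, 4.9]
grip_width: 0.0329
```

Call:
send_rows(dp=[[-0.001,-0.0018,0],[0,0,0.004],[0,0,0.004],[0,0,0.004],[0,0,0.004],[0,0,0]], angular=[[0,0,0],[0,0,0],[0,0,0],[0,0,0],[0,0,0],[0,0,0]], gripper=[1,1,1,1,1,1])

```text
time_s: 9.18
tcp_pos: [0.5215, 0.0191, 0.06]
eef_rot: [-0.085, 1.568, 0.085]
ft_force: [0.7, -1.4, -2.5]
grip_width: 0.0336
```

Call:
send_rows(dp=[[0,0,0.005],[0,0,0.006],[0,0,0.006],[0,0,0.006],[0,0,0.006],[0,0,0.006],[0,0,0.006],[0,0,0.005],[0,0,0.004],[0,0,0]], angular=[[0,0,0],[0,0,0],[0,0,0],[0,0,0],[0,0,0],[0,0,0],[0,0,0],[0,0,0],[0,0,0],[0,0,0]], gripper=[1,1,1,1,1,1,1,1,1,1])

```text
time_s: 10.42
tcp_pos: [0.5709, 0.0244, 0.06]
eef_rot: [-0.085, 1.569, 0.085]
ft_force: [-0.3, -0.1, -2.7]
grip_width: 0.0329
```

Call:
send_rows(dp=[[0,0,0.003],[0,0,0.003],[0,0,0.003],[0,0,0.003],[0,0,0]], angular=[[0,0,0],[0,0,0],[0,0,0],[0,0,0],[0,0,0]], gripper=[1,1,1,1,1])

```text
time_s: 11.05
tcp_pos: [0.5829, 0.0257, 0.06]
eef_rot: [-0.085, 1.569, 0.085]
ft_force: [-0.3, -0.1, -3.8]
grip_width: 0.0333
```

Call:
send_rows(dp=[[0,0,0.002],[0,0,0.002],[0,0,0.002],[0,0,0]], angular=[[0,0,0],[0,0,0],[0,0,0],[0,0,0]], gripper=[1,1,1,1])

```text
time_s: 11.55
tcp_pos: [0.5878, 0.0262, 0.0598]
eef_rot: [-0.085, 1.571, 0.085]
ft_force: [-5.0, 0.0, 0.4]
grip_width: 0.0333
```

Call:
send_rows(dp=[[0,0,0.002],[0,0,0.002],[0,0,0.002],[0,0,0.002],[0,0,0]], angular=[[0,0,0],[0,0,0],[0,0,0],[0,0,0],[0,0,0]], gripper=[1,1,1,1,1])

```text
time_s: 12.18
tcp_pos: [0.5966, 0.0272, 0.0598]
eef_rot: [-0.085, 1.569, 0.085]
ft_force: [-4.7, 0.1, -0.9]
grip_width: 0.0334
```

Call:
send_rows(dp=[[0,0,0.001],[0,0,0.001],[0,0,0.001],[0,0,0]], angular=[[0,0,0],[0,0,0],[0,0,0],[0,0,0]], gripper=[1,1,1,1])

```text
time_s: 12.68
tcp_pos: [0.5994, 0.0275, 0.0599]
eef_rot: [-0.085, 1.569, 0.085]
ft_force: [-4.8, -0.2, -2.9]
grip_width: 0.0335
```

Call:
send_rows(dp=[[0,0,0.001],[0,0,0.001],[0,0,0]], angular=[[0,0,0],[0,0,0],[0,0,0]], gripper=[1,1,1])

```text
time_s: 13.05
tcp_pos: [0.6013, 0.0278, 0.0599]
eef_rot: [-0.085, 1.57, 0.085]
ft_force: [-4.6, -0.5, -1.8]
grip_width: 0.033
```

Call:
send_rows(dp=[[0,0,0.001],[0,0,0.001],[0,0,0]], angular=[[0,0,0],[0,0,0],[0,0,0]], gripper=[1,1,1])

```text
time_s: 13.42
tcp_pos: [0.6032, 0.028, 0.0598]
eef_rot: [-0.085, 1.57, 0.085]
ft_force: [-5.3, -0.0, -1.7]
grip_width: 0.0332
```

Call:
send_rows(dp=[[0,0,0.0008],[0,0,0.0008],[0,0,0]], angular=[[0,0,0],[0,0,0],[0,0,0]], gripper=[1,1,1])

```text
time_s: 13.8
tcp_pos: [0.6048, 0.0282, 0.0599]
eef_rot: [-0.085, 1.57, 0.085]
ft_force: [-5.7, 0.7, -1.2]
grip_width: 0.0333
```

Call:
send_rows(dp=[[0,0,0.0008],[0,0,0]], angular=[[0,0,0],[0,0,0]], gripper=[1,1])

```text
time_s: 14.05
tcp_pos: [0.6056, 0.0283, 0.0599]
eef_rot: [-0.085, 1.57, 0.085]
ft_force: [-5.6, -0.3, -1.6]
grip_width: 0.0334
```

Call:
send_rows(dp=[[0,0,0.0008],[0,0,0]], angular=[[0,0,0],[0,0,0]], gripper=[1,1])

```text
time_s: 14.3
tcp_pos: [0.6063, 0.0284, 0.0599]
eef_rot: [-0.085, 1.57, 0.085]
ft_force: [-5.4, -0.3, -2.0]
grip_width: 0.0333
```

Call:
send_rows(dp=[[0,0,0.0006],[0,0,0]], angular=[[0,0,0],[0,0,0]], gripper=[1,1])

```text
time_s: 14.55
tcp_pos: [0.6067, 0.0284, 0.0599]
eef_rot: [-0.085, 1.57, 0.085]
ft_force: [-6.0, 0.4, -0.8]
grip_width: 0.033
```

Call:
send_rows(dp=[[0,0,0.0006],[0,0,0]], angular=[[0,0,0],[0,0,0]], gripper=[1,1])

```text
time_s: 14.8
tcp_pos: [0.6069, 0.0284, 0.0599]
eef_rot: [-0.085, 1.571, 0.085]
ft_force: [-6.4, -1.1, -0.7]
grip_width: 0.0328
```

Call:
send_rows(dp=[[0,0,0.0006],[0,0,0]], angular=[[0,0,0],[0,0,0]], gripper=[1,1])

```text
time_s: 15.05
tcp_pos: [0.607, 0.0284, 0.0599]
eef_rot: [-0.085, 1.572, 0.085]
ft_force: [-8.1, -0.8, 0.9]
grip_width: 0.0333
```

Call:
send_rows(dp=[[0,0,0.0006],[0,0,0]], angular=[[0,0,0],[0,0,0]], gripper=[1,1])

```text
time_s: 15.3
tcp_pos: [0.6072, 0.0284, 0.0598]
eef_rot: [-0.085, 1.573, 0.085]
ft_force: [-10.3, 0.5, 1.4]
grip_width: 0.0335
```

Call:
send_rows(dp=[[0,0,-0.002],[0,0,-0.0022],[0,0,0]], angular=[[0,0,0],[0,0,0],[0,0,0]], gripper=[1,1,1])

```text
time_s: 15.68
tcp_pos: [0.6046, 0.0281, 0.0598]
eef_rot: [-0.085, 1.57, 0.085]
ft_force: [-4.0, -0.2, -3.5]
grip_width: 0.0334
```

Call:
send_rows(dp=[[0,0,-0.0015],[0,0,0]], angular=[[0,0,0],[0,0,0]], gripper=[1,1])

```text
time_s: 15.92
tcp_pos: [0.6044, 0.028, 0.0602]
eef_rot: [-0.085, 1.567, 0.085]
ft_force: [-0.5, 0.1, -5.9]
grip_width: 0.0337
```

Call:
send_rows(dp=[[0,0,0],[0,0,0],[0,0,0],[0,0,0],[-0.03,0,0],[-0.04,0,0],[0,0,0.034],[0,0,0.035],[0,0,0],[0,0,0],[0,0,0]], angular=[[0,0,0],[0,0,0],[0,0,0],[0,0,0],[0,0,0],[0,0,0],[0,0,0],[0,0,0],[0,0,0],[0,0,0],[0,0,0]], gripper=[-1,-1,-1,-1,-1,-1,1,1,1,1,1])

```text
time_s: 17.3
tcp_pos: [0.6712, 0.035, 0.1301]
eef_rot: [-0.084, 1.57, 0.085]
ft_force: [0.9, 0.6, 0.5]
grip_width: -0.0
```

Run:
```python
from h import *
s=ctrl.read_state(); f=ctrl.grab_frame("wrist"); c=cam(f,s); im=f["image"]
print(s["tcp_pos"],s["ft_force"],s["time_s"],w2p(c,s["tcp_pos"]))
cv2.imwrite("pics/w4.png",im[50:400,150:500,::-1])
```

```text
[0.6711501  0.03499254 0.13006747] [0.91131379 0.64814666 0.48308628] 17.3 [319.78337662 253.51640843]
```

View pics/w4.png

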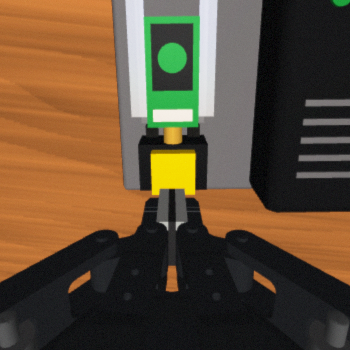

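Call:
send_rows(dp=[[0.03,0,0],[0.014,0,0],[0.006,0,0],[0.004,0,0],[0.004,0,0],[0,0,0],[0,0,0]], angular=[[0,0,0],[0,0,0],[0,0,0],[0,0,0],[0,0,0],[0,0,0],[0,0,0]], gripper=[1,1,1,1,1,1,1])

```text
time_s: 18.23
tcp_pos: [0.6724, 0.0353, 0.0727]
eef_rot: [-0.085, 1.568, 0.085]
ft_force: [-1.5, 0.1, 3.1]
grip_width: 0.0002
```

Run:
```python
from h import *
s=ctrl.read_state(); f=ctrl.grab_frame("wrist")
print(s["tcp_pos"],s["ft_force"])
cv2.imwrite("pics/w5.png",f["image"][50:400,150:500,::-1])
```

```text
[0.67240813 0.03532691 0.07270016] [-1.54219904  0.13483475  3.12574396]
```

View pics/w5.png

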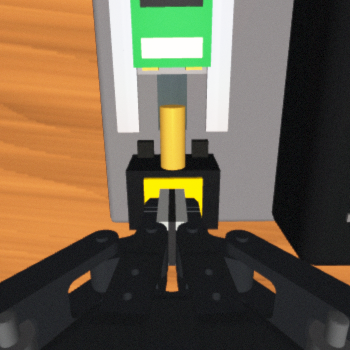

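Call:
send_rows(dp=[[-0.03,0,0],[-0.035,0,0],[0,0,-0.05],[0,0,-0.05],[0,0,-0.03],[0,0,0],[0,0,0]], angular=[[0,0,0],[0,0,0],[0,0,0],[0,0,0],[0,0,0],[0,0,0],[0,0,0]], gripper=[1,1,-1,-1,-1,-1,-1])

```text
time_s: 19.15
tcp_pos: [0.5437, 0.0216, 0.1374]
eef_rot: [-0.085, 1.567, 0.085]
ft_force: [-0.4, -0.2, -0.1]
grip_width: 0.0854
```

Run:
```python
from h import *
s=ctrl.read_state(); f=ctrl.grab_frame("wrist"); c=cam(f,s); im=f["image"]
print(s["tcp_pos"],s["ft_force"],s["grip_width"],s["time_s"])
m,b,p=blob(im,(55,120,150),(80,255,255),(200,40,440,390)); print(p.min(0),p.max(0),rect(c,p,.086))
Rt=R.from_rotvec(s["eef_rot"]).as_matrix()
q=np.array(rect(c,p,.086)[0])/1e3; print("tag centre in tool (y,z)",Rt.T@np.r_[q-s["tcp_pos"][:2],0])
cv2.imwrite("pics/w6.png",im[:,120:520,::-1])
```

```text
[0.54366719 0.02157981 0.13741183] [-0.40024122 -0.17100405 -0.11010577] 0.08544495037976513 19.15
[298. 206.] [343. 287.] ((566.0, 24.4), array([67.5, 33.3]), np.float32(6.6))
tag centre in tool (y,z) [3.91719667e-05 3.85680055e-04 2.25068315e-02]
```

View pics/w6.png

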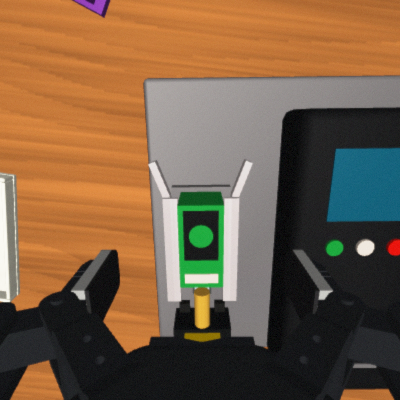

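Call:
send_rows(dp=[[0.03,0,0.0125],[0.03,0,0.01],[0.017,0,0],[0,0,0],[0,0,0],[0,0,0],[0,0,0],[0,0,0],[0,0,0]], angular=[[0,0,0],[0,0,0],[0,0,0],[0,0,0],[0,0,0],[0,0,0],[0,0,0],[0,0,0],[0,0,0]], gripper=[-1,-1,-1,-1,1,1,1,1,1], force=40)

```text
time_s: 20.32
tcp_pos: [0.5659, 0.0239, 0.0611]
eef_rot: [-0.085, 1.567, 0.085]
ft_force: [-0.6, -0.2, 6.1]
grip_width: 0.0333
```

Call:
send_rows(dp=[[-0.0014,0,0],[0,0,-0.004],[0,0,-0.008],[0,0,-0.01],[0,0,-0.01],[0,0,0]], angular=[[0,0,0],[0,0,0],[0,0,0],[0,0,0],[0,0,0],[0,0,0]], gripper=[1,1,1,1,1,1])

```text
time_s: 21.08
tcp_pos: [0.5322, 0.0203, 0.0614]
eef_rot: [-0.084, 1.57, 0.085]
ft_force: [0.9, 0.5, -2.2]
grip_width: 0.0335
```

Call:
send_rows(dp=[[0,0,-0.012],[0,0,-0.015],[0,0,-0.018],[0,0,-0.017],[0,0,0],[-0.03,0,0],[-0.04,0,0],[0,0,0]], angular=[[0,0,0],[0,0,0],[0,0,0],[0,0,0],[0,0,0],[0,0,0],[0,0,0],[0,0,0]], gripper=[1,1,1,1,1,1,1,1])

```text
time_s: 22.08
tcp_pos: [0.4743, 0.0138, 0.1342]
eef_rot: [-0.084, 1.563, 0.086]
ft_force: [-0.5, 0.5, -2.1]
grip_width: 0.0331
```

Run:
```python
from h import *
import pickle
s,f=pickle.load(open("w1.pkl","rb")); c=cam(f,s)
P=np.array([p2w(c,u,.018) for u in [(82,186),(169,194),(89,282),(168,288)]]); print(P.round(3),P.mean(0))
goal([.613,-.218,.131],-2.9,8)
```

```text
[[ 0.541 -0.266  0.018]
 [ 0.542 -0.155  0.018]
 [ 0.685 -0.278  0.018]
 [ 0.685 -0.166  0.018]] [ 0.6134307  -0.21610697  0.018     ]
tcp [0.4743 0.0138 0.1342] F [-0.5  0.5 -2.1] w 0.0331 t 22.075
world step [ 0.0173 -0.029  -0.0004] ang/row [ 0.0199  0.0008 -0.0002]
[[0.0005, -0.0307, 0.0141], [0.0004, -0.0304, 0.0147], [0.0004, -0.0301, 0.0153], [0.0004, -0.0298, 0.0159], [0.0004, -0.0295, 0.0165], [0.0004, -0.0291, 0.0171], [0.0004, -0.0288, 0.0177], [0.0004, -0.0284, 0.0182]]
```

Call:
send_rows(dp=[[0,-0.0305,0.014],[0,-0.0305,0.0145],[0,-0.03,0.0155],[0,-0.03,0.016],[0,-0.0295,0.0165],[0,-0.029,0.017],[0,-0.029,0.0175],[0,-0.0285,0.018],[0.05,0,0],[0.045,0,0],[0.01,0,0],[0,0,0]], angular=[[0.02,0,0],[0.02,0,0],[0.02,0,0],[0.02,0,0],[0.02,0,0],[0.02,0,0],[0.02,0,0],[0.019,0,0],[0,0,0],[0,0,0],[0,0,0],[0,0,0]], gripper=[1,1,1,1,1,1,1,1,1,1,1,1])

```text
time_s: 23.58
tcp_pos: [0.6091, -0.2188, 0.0255]
eef_rot: [0.04, 1.572, -0.04]
ft_force: [-0.4, 0.4, -1.5]
grip_width: 0.0337
```

Call:
send_rows(dp=[[0.001,0,0],[0.001,0,0],[0,0,0]], angular=[[0,0,0],[0,0,0],[0,0,0]], gripper=[1,1,1])

```text
time_s: 23.95
tcp_pos: [0.6098, -0.2186, 0.0249]
eef_rot: [0.04, 1.57, -0.04]
ft_force: [-1.4, 0.3, 3.7]
grip_width: 0.0337
```

Call:
send_rows(dp=[[0,0,0],[-0.001,0,0],[0,0,0],[0,0,0],[-0.05,0,0],[-0.06,0,0],[-0.06,0,0],[0,0,0],[0,0,0]], angular=[[0,0,0],[0,0,0],[0,0,0],[0,0,0],[0,0,0],[0,0,0],[0,0,0],[0,0,0],[0,0,0]], gripper=[-1,-1,-1,-1,-1,-1,-1,-1,-1])

```text
time_s: 25.08
tcp_pos: [0.6096, -0.2183, 0.195]
eef_rot: [0.04, 1.571, -0.039]
ft_force: [-0.3, -0.1, -0.7]
grip_width: 0.0856
```

Run:
```python
from h import *
s=ctrl.read_state(); f=ctrl.grab_frame("wrist"); c=cam(f,s); im=f["image"]
print(s["tcp_pos"],s["ft_force"],s["grip_width"])
m,b,p=blob(im,(55,120,150),(80,255,255),(200,40,440,390)); print(rect(c,p,.05))
cv2.imwrite("pics/w7.png",im[:,:,::-1])
```

```text
[ 0.60955561 -0.21827153  0.1950358 ] [-0.29486468 -0.08705866 -0.71993254] 0.0855509247737474
((609.3, -217.7), array([33.4, 66.5]), np.float32(-2.0))
```

View pics/w7.png

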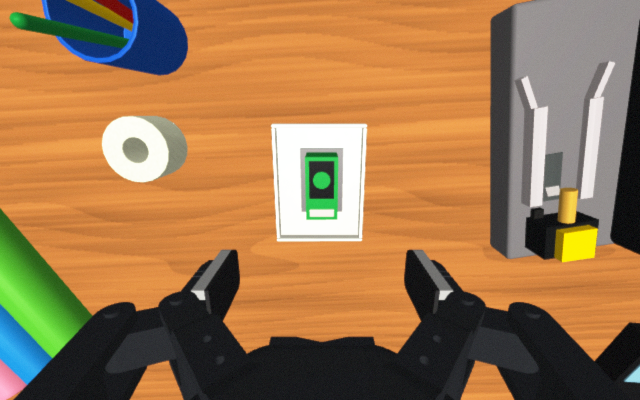

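The tag stands upright near the middle of the tray, around pixel (321,183). The pad is up, and the label roll and pen pot stand where they were.

```bash
python3 -c "
from rig import ctrl
print(ctrl.hand_in())"
```

```text
the job is handed in; nothing more can be done
None
```

I wrote the green tag in the tag writer, released it and set it down in the white tray. I handed the job in at about 25 s of the 61 s allowed; `hand_in` gives no verdict.

- **Sliding in:** The left cheek pushed back with about 4 N on the way in, so I shifted the tag about 2 mm sideways. I stopped when the push on the contacts rose steeply, at about 10 N. Pulling back gently showed the catch was holding it.
- **Writing:** I opened the fingers and left the tag alone for about 1.5 s or more. A picture showed it straight in the rails.
- **Release:** I pressed the yellow pad about 7 mm. The next picture showed the plunger out and the tag pushed back off the catch.
- **Set down:** I slid the tag out to the free deck, lifted it, lowered it until it touched the tray floor, and let go.

**Last checks:**
- The tag is upright in the tray, within about 5 mm of its centre.
- The pad is up again and the gripper is open, well clear at z = 0.195 m.
- The label roll and pen pot look undisturbed. The sample book was not in the last picture, but the arm never came near it.

**Disagreements:** In my fit of the writer's outline, the far side came out about 3 mm short of the stated size. The rails also lay about 1.5 mm to the side of where I first placed them. The force readings made up for both. I had no direct reading of the plunger or the catch, so those two are judged from forces and pictures only.

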